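# Carry a freshly lacquered coaster to its drying stand on a spatula

### The job

The red coaster has just been lacquered and must not be touched by the gripper. Pick up the spatula by its wooden handle with the coaster lying on the blade, carry it level to the empty yellow drying stand, and lower the blade between the two rails so that the coaster is left lying flat and centred on them. Draw the spatula out, lay it back flat on the table on its steel sole, clear of the stand, and let go; leave the green coaster on the grey stand alone.

Things in the scene. Friction and masses are not known exactly. Their poses are not given: they have to be found in the camera images.
- spatula: Flat spatula, 160 g. Origin on its underside below mid-handle; x to the blade tip (away from the robot), z up. Wooden block handle, upright flat sides: x -50 to 50, 22 wide, heights 4 to 38, on a 16 wide steel sole. Bare steel blade: x 50 to 150, 24 wide, heights 0 to 4. The table is free around it; lies flat at the start. Sizes in mm.
- coaster: Red lacquered round wooden coaster, 80 diameter, 8 thick, 30 g, lying loose on the spatula's blade, its centre about 120 in front of mid-handle and within 4 of the blade's middle line. Origin at the centre of its underside, z up. Sizes in mm.
- stand: Empty yellow stand, fixed: base plate 100 x 100 x 6 with two upright rails along x, each 70 long (x -35 to 35) and 10 wide, 44 clear gap (y -22 to 22), flat tops 50 above the table. Gap open above and at both ends; -x end faces the robot. Origin: centre of underside. It may have swapped places with the like grey stand. Sizes in mm.
- dry_coaster: Green round coaster, 80 diameter, 8 thick, loose on the rails of the grey stand (same shape as the yellow one), 50 above the table. Leave it alone. Origin at the centre of its underside. Sizes in mm.
Not all that is in view belongs to the job. What is shaped like the spatula but blue or turquoise is not meant.

How it is judged (in metres and radians):
On the way:
1. the coaster is carried level on the lifted spatula: both are raised clear of the table and the coaster lies on the blade (height (world z) of each of spatula, coaster above 0.03 m and contact force between spatula and coaster above 0.05 N and angle between coaster's own z axis and vertical below 0.2 rad), for 0.2 s.
At the end, for the whole second after the job is handed in: The red coaster rests flat (within 6 degrees) on the yellow stand's rails, its centre within 15 mm of the stand's centre; the spatula rests flat on its sole on the table (underside under 8 mm up, within 6 degrees), touching neither coaster nor stand (horizontal distance between coaster and stand below 0.015 m and z of coaster in the frame of stand between 0.046 and 0.054 m and angle between each of coaster, spatula's own z axis and vertical below 0.1 rad and contact force between coaster and stand above 0.05 N and linear speed of each of coaster, spatula below 0.02 m/s and contact force between spatula and coaster below 0.02 N and contact force between spatula and stand below 0.02 N and height (world z) of spatula below 0.008 m).
It fails at once if the robot touches the red coaster (contact force between any of the fingers, the arm and coaster above 0.3 N).
It fails at once if the red coaster tilts by more than about 17 degrees (angle between coaster's own z axis and vertical above 0.3 rad).
It fails at once if the green coaster is moved by more than 10 mm (distance of dry_coaster from where it was at the start of the episode above 0.01 m).
It also fails if it takes over 64 s, if anything falls off the work surface, if the arm or the gripper's body presses on something with over 40 N, if the wrist force passes 120 N, or if a joint passes its speed limit or range.

### The arm

A 6-joint arm with a two-finger parallel gripper is mounted at the origin on the work surface. World frame = base frame: x ahead of the robot, y to its left, z up, the work surface at z = 0. Lengths are in m, angles in degrees, forces in N, time in s.
With the tool pointing down it reaches from about 0.225 to 0.875 m from the base axis. Payload 3.4 kg.
Tool frame: the origin (TCP) lies midway between the tips of the shut fingers; the grasp point (between the pads) lies 19 mm behind it; z points along the fingers, y is the line along which they close (so a half turn about z gives the same grasp; the last joint's range is limited). The gripper opens to 85 mm and grips with 20 to 120 N. Pads are 22 mm wide; open, the fingers measure 114 mm over their backs; the gripper's body (76 mm by 85 mm) begins 54 mm behind the grasp point. The pads swing forward as they close: fully open they stand 13 mm farther back than shut.
Start: joints at [58.327, 15.808, 86.224, -0, 77.962, -6.933], TCP at [0.241, 0.522, 0.231] pointing down, gripper open.
Joint ranges: [-165.64, 165.64], [-43.16, 119.46], [12.63, 154.43], [-67.54, 247.53], [6.08, 155.33], [-154.97, 154.97]. Speed limits (degrees/s): [147.25, 147.25, 180, 180, 180, 180].

### API

Orientations are given as a 3x3 rotation matrix whose columns are the frame's x, y, z axes.
In Python, from bench import env, move_gripper, solver, read_state, viewer, order gives the robot as it stands. Calls block until the motion is done:
- env.goto(position, orientation): joint-space move of the TCP to a pose.
- env.line_to(position, speed=0.15, frame=None, until_force=None): straight line of the TCP; frame=None keeps the orientation; speed is the mean speed in m/s. With until_force (N) it stops when the force on the tool has changed by that much, and returns True; else False.
- env.goto_joints(angles): joint-space move.
- move_gripper(opening, squeeze=None): finger opening in m; squeeze is the grip in N (None keeps the last); returns when the fingers have stopped.
- env.sleep(seconds).
- solver.inverse_kinematics(position, orientation): joint angles nearest the present ones, or None.
- read_state(): the state.
- viewer.snapshot(name): name is "scene" or "top" or "wrist"; returns a dict with "pixels" (384x512x3 uint8, red, green, blue), "fx", "fy", "cx", "cy" (pixels), "world_from_camera" (4x4, takes a point from camera to world coordinates). Camera axes: x right, y down, z forward; pixel columns grow to the right and rows downward; lengths in m; the calibration is good to about 2 mm. A picture is of the moment at which its call begins. There is no depth.
A pose or a line that the arm cannot do raises env.MotionError and nothing moves.
- order.finish_job(): hands the job in; it is judged then, once.
The state is a dict: "time_s": time; "joints": joint angles; "joint_velocities": joint speeds; "effort": joint torques, N m; "tool_pos": TCP position; "eef_rot": TCP orientation; "ft_force": force on the tool from outside, world axes, zero at the start; "moment": the same for the moment, N m; "grip_width": finger opening in m; "gripper_force": force on a finger pad.
Only numpy, scipy, OpenCV 4.12 (cv2) and the standard library are available. Lean on these libraries where they do the work, as an engineer would, in place of code of your own. Each camera call takes 0.05 s, during which the arm holds its last target. There are 200 camera calls.

## Working session

There is one attempt and no reset: what is moved stays moved. The work goes in short steps, each a Python script; the robot and the scene stay as the last script left them, time stands still between calls to the robot, and variables do not carry over. Pictures are saved under pics/ and viewed, at most 10 in all, crops included, and the job is handed in when it is done.

```bash
mkdir -p pics; ls
cat > h.py <<'E'
import numpy as np, cv2
from bench import env, move_gripper, solver, read_state, viewer, order
def snap(n,f):
    s=viewer.snapshot(n); cv2.imwrite(f'pics/{f}.png',cv2.cvtColor(s['pixels'],cv2.COLOR_RGB2BGR)); np.savez(f'pics/{f}.npz',**s); return s
def ray(s,uv,z):
    uv=np.atleast_2d(np.asarray(uv,float)); T=np.asarray(s['world_from_camera'])
    d=np.c_[(uv[:,0]-s['cx'])/s['fx'],(uv[:,1]-s['cy'])/s['fy'],np.ones(len(uv))]@T[:3,:3].T
    o=T[:3,3]; return o+d*((z-o[2])/d[:,2])[:,None]
def down(yaw):  # tool z down, tool x at yaw(rad); fingers close along y
    c,s=np.cos(yaw),np.sin(yaw); return np.array([[c,s,0],[s,-c,0],[0,0,-1.]])
E
python3 - <<'E'
from h import *
a=snap('top','top1'); b=snap('scene','sc1')
print(a['world_from_camera'],b['world_from_camera'],a['fx'],read_state()['time_s'])
E
```

```text
pics
[[-0.02117215 -0.99725639  0.07093253  0.42608982]
 [-0.99941705  0.01921062 -0.02822259  0.03428525]
 [ 0.02678251 -0.07148871 -0.99708177  1.12881854]
 [ 0.          0.          0.          1.        ]] [[ 0.49910842  0.74275406 -0.44632633  0.99316045]
 [ 0.86645072 -0.42039228  0.26932039 -0.2915607 ]
 [ 0.01240667 -0.52113985 -0.85338112  1.00903089]
 [ 0.          0.          0.          1.        ]] 428.9678054408 0.1
```

View pics/top1.png

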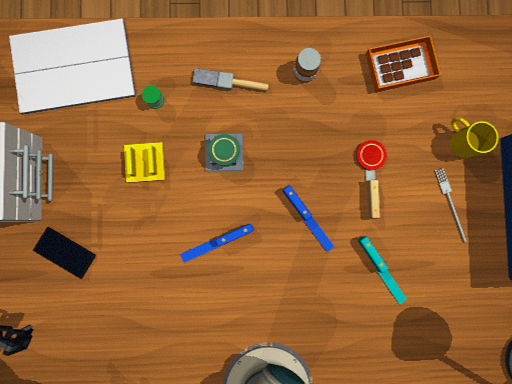

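View pics/sc1.png

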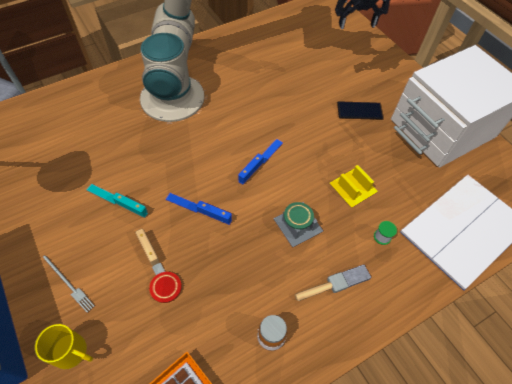

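Candidates for the spatula in the top picture are:
- The wooden handle carrying the red coaster at (375,195) and (371,155). This is the one meant.
- A grey scraper with a wooden handle at (240,82).
- Blue ones at (307,218) and (218,243).
- A turquoise one at (382,270).

For the stand, the empty yellow one at (144,162) is meant. The grey one with the green coaster is at (224,152). The yellow mug at (474,138) is not it.

Next I measure and check with one close crop.

```bash
cat >> h.py <<'E'
def mask(s,box,lo,hi):
    hsv=cv2.cvtColor(s['pixels'],cv2.COLOR_RGB2HSV); m=cv2.inRange(hsv,lo,hi); k=np.zeros_like(m); x0,y0,x1,y1=box; k[y0:y1,x0:x1]=m[y0:y1,x0:x1]
    n,l,st,c=cv2.connectedComponentsWithStats(k); i=1+np.argmax(st[1:,4]); return (l==i).astype(np.uint8)
def cen(m): M=cv2.moments(m,True); return [M['m10']/M['m00'],M['m01']/M['m00']]
E
python3 - <<'E'
from h import *
s=dict(np.load('pics/top1.npz'))
r=mask(s,(345,130,400,178),(0,150,80),(12,255,255))|mask(s,(345,130,400,178),(170,150,80),(180,255,255))
c,_=cv2.findContours(r,0,2); (cc,rad)=cv2.minEnclosingCircle(c[0])
w=ray(s,[cc,[cc[0]+rad,cc[1]]],.012); print('red',cc,w[0],'rad',np.linalg.norm(w[1]-w[0]))
hm=mask(s,(360,172,390,225),(10,60,130),(28,180,255)); 
c,_=cv2.findContours(hm,0,2);c=max(c,key=cv2.contourArea); R=cv2.minAreaRect(c); print('handle',R); P=ray(s,cv2.boxPoints(R),.038);print(P.round(4),P.mean(0))
y=mask(s,(115,135,175,190),(24,150,60),(34,255,255)); c,_=cv2.findContours(y,0,2);c=max(c,key=cv2.contourArea);R=cv2.minAreaRect(c);print('stand',R);P=ray(s,cv2.boxPoints(R),.006);print(P.round(4),P.mean(0))
a=cv2.resize(s['pixels'][130:225,340:410],None,fx=5,fy=5,interpolation=2);b=cv2.resize(s['pixels'][130:195,110:180],None,fx=5,fy=5,interpolation=2);b=cv2.copyMakeBorder(b,0,a.shape[0]-b.shape[0],0,0,0)
cv2.imwrite('pics/crop.png',np.hstack([a,b])[...,::-1])
E
```

```text
Traceback (most recent call last):
  File "h.py", line 13, in mask
    n,l,st,c=cv2.connectedComponentsWithStats(k); i=1+np.argmax(st[1:,4]); return (l==i).astype(np.uint8)
                                                      ~~~~~~~~~^^^^^^^^^^
ValueError: attempt to get argmax of an empty sequence
```

Run:
```python
from h import *
s=dict(np.load('pics/top1.npz'))
r=mask(s,(345,130,400,178),(0,150,80),(8,255,255))
c,_=cv2.findContours(r,0,2); (cc,rad)=cv2.minEnclosingCircle(max(c,key=cv2.contourArea))
w=ray(s,[cc,[cc[0]+rad,cc[1]]],.012); print('red',cc,w[0],'rad',np.linalg.norm(w[1]-w[0]))
hm=mask(s,(360,172,390,225),(10,60,150),(28,180,255)); 
c,_=cv2.findContours(hm,0,2);c=max(c,key=cv2.contourArea); R=cv2.minAreaRect(c); print('handle',R); P=ray(s,cv2.boxPoints(R),.038);print(P.round(4),P.mean(0))
y=mask(s,(115,135,175,190),(24,150,60),(34,255,255)); c,_=cv2.findContours(y,0,2);c=max(c,key=cv2.contourArea);R=cv2.minAreaRect(c);print('stand',R);P=ray(s,cv2.boxPoints(R),.006);print(P.round(4),P.mean(0))
a=cv2.resize(s['pixels'][130:225,340:410],None,fx=5,fy=5,interpolation=2);b=cv2.resize(s['pixels'][130:195,110:180],None,fx=5,fy=5,interpolation=2);b=cv2.copyMakeBorder(b,0,a.shape[0]-b.shape[0],0,0,0)
cv2.imwrite('pics/crop.png',np.hstack([a,b])[...,::-1])
```

```text
red (371.2377014160156, 154.43443298339844) [ 0.59532446 -0.28860256  0.012     ] rad 0.04121231846335848
handle ((375.2088317871094, 198.21470642089844), (38.04146957397461, 9.28027629852295), 85.60128784179688)
[[ 0.5262 -0.273   0.038 ]
 [ 0.5276 -0.2971  0.038 ]
 [ 0.4301 -0.3006  0.038 ]
 [ 0.4287 -0.2767  0.038 ]] [ 0.4781486  -0.28686523  0.038     ]
stand ((143.9187774658203, 161.86293029785156), (37.33345413208008, 38.75839614868164), 85.91438293457031)
[[0.6333 0.3636 0.006 ]
 [0.639  0.2628 0.006 ]
 [0.5405 0.2563 0.006 ]
 [0.5351 0.3566 0.006 ]] [0.58696474 0.30982598 0.006     ]
```

View pics/crop.png

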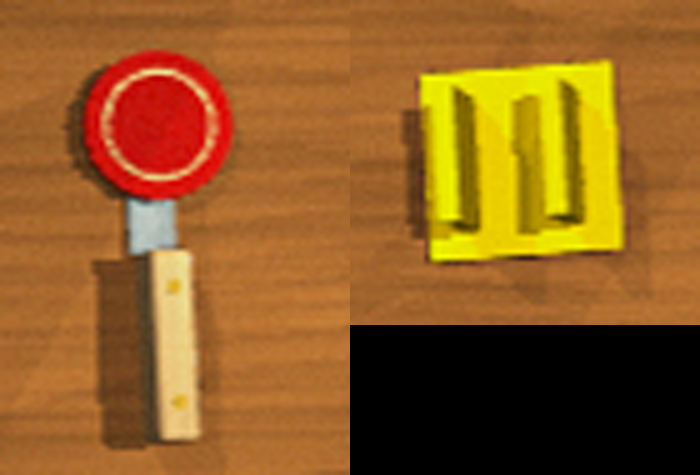

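The crop confirms the choice: red coaster on a bare steel blade with a pale wooden handle, and the empty yellow stand with rails along x, rotated about 4°. The measured sizes match: coaster radius 41 mm, handle 98x24 mm, stand base 98x100 mm. Next I check reach for the waypoints and go above the handle.

```bash
cat >> h.py <<'E'
SY=np.radians(1.8); S0=np.array([.477,-.2868]); GX=.030
G=S0+GX*np.array([np.cos(SY),np.sin(SY)])
E
python3 - <<'E'
from h import *
print(np.round(read_state()['eef_rot'],2).tolist())
for off in (0,np.pi):
  for p in ([*G,.16],[*G,.007],[.5,.3,.06],[.37,.295,.01]): 
    q=solver.inverse_kinematics(np.array(p),down(SY+off)); print(off,None if q is None else np.round(q,0))
w=viewer.snapshot('wrist')['world_from_camera']; print(np.round(w,2))
E
```

```text
[[-0.91, 0.42, -0.0], [0.42, 0.91, -0.0], [0.0, -0.0, -1.0]]
0 [-36.  19.  92.  -0.  69.  52.]
0 [-36.  28. 102.  -0.  49.  52.]
0 [ 24.  25.  99.  -0.  56. 112.]
0 [ 30.  21. 116.  -0.  43. 118.]
3.141592653589793 [ -36.   19.   92.   -0.   69. -128.]
3.141592653589793 [ -36.   28.  102.   -0.   49. -128.]
3.141592653589793 [ 24.  25.  99.  -0.  56. -68.]
3.141592653589793 [ 30.  21. 116.  -0.  43. -62.]
[[ 0.42  0.87  0.28  0.17]
 [ 0.91 -0.4  -0.13  0.55]
 [-0.    0.31 -0.95  0.37]
 [ 0.    0.    0.    1.  ]]
```

Run:
```python
from h import *
move_gripper(.06)
env.goto(np.array([*G,.16]),down(SY)); 
snap('wrist','w1'); print(read_state()['time_s'],read_state()['tool_pos'])
```

```text
3.575 [ 0.50739372 -0.28514121  0.16009288]
```

View pics/w1.png

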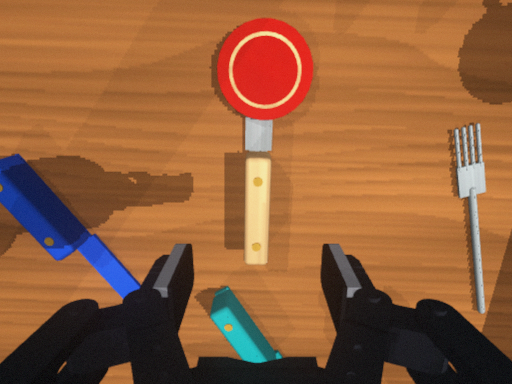

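The wrist view shows the coaster at about (265,68), the blade at (258,135), the handle from (257,158) to (257,262), and the open fingers straddling it. I refine the pose from this nearer view.

Run:
```python
from h import *
s=dict(np.load('pics/w1.npz'))
r=mask(s,(200,5,330,130),(0,150,80),(8,255,255)); c,_=cv2.findContours(r,0,2); c=max(c,key=cv2.contourArea); e=cv2.fitEllipse(c)
W=ray(s,c[:,0,:],.012); print('red',ray(s,e[0],.012)[0], np.ptp(W,0), (W.max(0)+W.min(0))/2)
hm=mask(s,(230,150,290,275),(10,40,150),(28,180,255)); c,_=cv2.findContours(hm,0,2);c=max(c,key=cv2.contourArea)
P=ray(s,c[:,0,:],.038); R=cv2.minAreaRect((P[:,:2]*1000).astype(np.float32)); print('handle',R)
bm=mask(s,(235,115,285,153),(0,0,120),(180,40,255)); c,_=cv2.findContours(bm,0,2);P=ray(s,max(c,key=cv2.contourArea)[:,0,:],.004);print('blade',P.min(0),P.max(0))
```

```text
red [ 0.59734859 -0.28929767  0.012     ] [5.30488694e-02 5.30208707e-02 5.55111512e-17] [ 0.5964077  -0.28960638  0.012     ]
handle ((477.9682312011719, -289.18365478515625), (114.59416198730469, 53.96952438354492), 1.8514394760131836)
blade [ 0.52844319 -0.29762028  0.004     ] [ 0.55788131 -0.27391385  0.004     ]
```

Run:
```python
from h import *
s=dict(np.load('pics/w1.npz'))
print(ray(s,[[258,158.5],[257,262.5],[246.5,200],[269.5,200]],.038))
hm=mask(s,(243,155,273,268),(10,40,190),(28,150,255))
for r in range(165,262,12):
  u=np.where(hm[r])[0]; print(r,u.min(),u.max(),ray(s,[[u.min(),r],[u.max()+1,r]],.038)[:,:2].round(4).tolist())
```

```text
[[ 0.52818246 -0.28602601  0.038     ]
 [ 0.43249734 -0.28835694  0.038     ]
 [ 0.49203579 -0.27748723  0.038     ]
 [ 0.4926699  -0.29698815  0.038     ]]
165 246 270 [[0.5224, -0.2764], [0.5231, -0.2969]]
177 246 270 [[0.5122, -0.2766], [0.5129, -0.2973]]
189 246 269 [[0.5018, -0.2768], [0.5025, -0.297]]
201 246 269 [[0.4911, -0.2771], [0.4918, -0.2975]]
213 246 268 [[0.4802, -0.2773], [0.4808, -0.2971]]
225 245 268 [[0.469, -0.2767], [0.4696, -0.2976]]
237 246 267 [[0.4575, -0.2778], [0.4581, -0.2972]]
249 245 267 [[0.4457, -0.2772], [0.4464, -0.2977]]
261 244 267 [[0.4336, -0.2766], [0.4343, -0.2982]]
```

Handle centre is about (0.4785, -0.287), yaw about 1°, and the coaster sits about 118 mm ahead and 4 mm to the right of the axis, as described. Grasping and lifting now.

```bash
sed -i 's/^SY=.*/SY=np.radians(1.0); S0=np.array([.4785,-.2871]); GX=.030/' h.py
python3 - <<'E'
from h import *
env.line_to(np.array([*G,.10]),frame=down(SY))
print(env.line_to(np.array([*G,.0075]),speed=.06,until_force=8))
print(read_state()['tool_pos'],read_state()['ft_force'])
move_gripper(0.0,squeeze=90); st=read_state(); print(st['grip_width'],st['gripper_force'],st['ft_force'])
z0=st['tool_pos'][2]
env.line_to(np.array([*G,z0+.02]),speed=.02); env.line_to(np.array([*G,z0+.15]),speed=.07)
env.sleep(.3)
snap('wrist','w2'); snap('scene','sc2'); st=read_state(); print(st['time_s'],st['tool_pos'],z0,st['grip_width'],st['ft_force'],st['moment'])
E
```

```text
False
[ 0.50874291 -0.28676291  0.00789347] [ 0.13824664 -0.04545394 -0.29257946]
0.020906687057165856 88.94569158554077 [-0.75416292  1.29312877  3.39599759]
9.8333 [ 0.50849457 -0.28657154  0.1578747 ] 0.007923185108476286 0.02088769672025029 [ 0.53385712  0.41293803 -1.94288628] [-0.02943086 -0.01196772 -0.01935739]
```

View pics/w2.png

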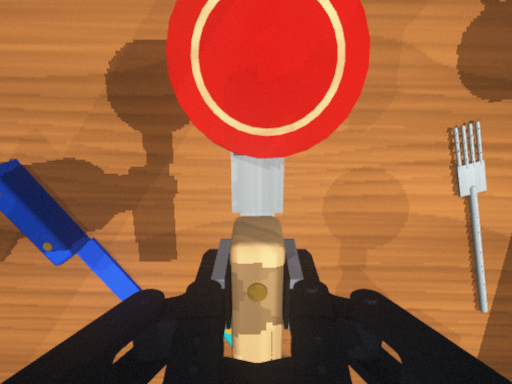

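View pics/sc2.png

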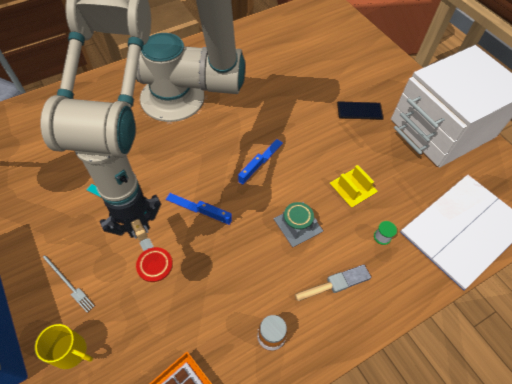

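The spatula is lifted. In the wrist view the coaster sits on the blade at about (268,50), and the handle is held between the pads at (257,290). The scene view shows it level and clear. I now fit the coaster's position in the tool frame.

```bash
cat >> h.py <<'E'
def coaster(s,z,h=200):
    hsv=cv2.cvtColor(s['pixels'],cv2.COLOR_RGB2HSV); m=cv2.inRange(hsv,(0,150,80),(8,255,255)); m[h:]=0
    c,_=cv2.findContours(m,cv2.RETR_EXTERNAL,cv2.CHAIN_APPROX_NONE); c=max(c,key=cv2.contourArea)[:,0,:]; c=c[c[:,1]>3]
    W=ray(s,c,z)[:,:2]; A=np.c_[2*W,np.ones(len(W))]; x=np.linalg.lstsq(A,(W**2).sum(1),rcond=None)[0]
    return x[:2],np.sqrt(x[2]+x[:2]@x[:2])
E
python3 - <<'E'
from h import *
s=dict(np.load('pics/w2.npz')); c,r=coaster(s,.162); st=read_state()
print(c,r, (np.asarray(st['eef_rot']).T@np.r_[c-st['tool_pos'][:2],0]), G)
# blade edges below the coaster, plane z=.154
for row in (175,190,205):
  hsv=cv2.cvtColor(s['pixels'],cv2.COLOR_RGB2HSV)[row,220:300]; u=220+np.where((hsv[:,1]<60)&(hsv[:,2]>110))[0]; p=ray(s,[[u.min(),row],[u.max()+1,row]],.154); print(u.min(),u.max(),p[:,:2].round(4).tolist())
E
```

```text
[ 0.5966134  -0.28975297] 0.026805574207754805 [ 8.80497932e-02  4.72048100e-03 -3.80186623e-06] [ 0.50849543 -0.28657643]
231 283 [[0.547, -0.2746], [0.5474, -0.2989]]
232 282 [[0.5398, -0.275], [0.5402, -0.2988]]
232 282 [[0.5323, -0.275], [0.5327, -0.2991]]
```

The coaster sits 88 mm ahead of and 4.7 mm beside the TCP, and the blade is level (24 mm wide at the expected height). I carry it to a hover over the yellow stand.

```bash
cat >> h.py <<'E'
YY=np.radians(4.0); C=np.array([.587,.3098]); ux=np.array([np.cos(YY),np.sin(YY)]); uy=np.array([-ux[1],ux[0]])
def tgt(dx=0,dy=0): return C+ux*(-.088+dx)+uy*(.0047-.002+dy)
E
python3 - <<'E'
from h import *
env.line_to(np.array([*tgt(),.158]),speed=.1,frame=down(YY)); env.sleep(.2)
env.line_to(np.array([*tgt(),.079]),speed=.05); env.sleep(.3)   # coaster underside at .075
s=snap('wrist','w3'); b=snap('scene','sc3'); st=read_state(); print(st['time_s'],st['tool_pos'],st['ft_force'])
c,r=coaster(s,.079-.0079+.012); print(c,r,[ux@(c-C),uy@(c-C)])
cr=cv2.resize(b['pixels'][110:240,270:420],None,fx=4,fy=4,interpolation=2)
cv2.imwrite('pics/c3.png',cr[...,::-1])
E
```

```text
18.25 [0.49905751 0.30635035 0.07904552] [-0.18802499 -0.6366506  -0.89609115]
[0.58724149 0.30780041] 0.02683753327541084 [np.float64(0.00010141909917487346), np.float64(-0.0020115630019205744)]
```

View pics/c3.png

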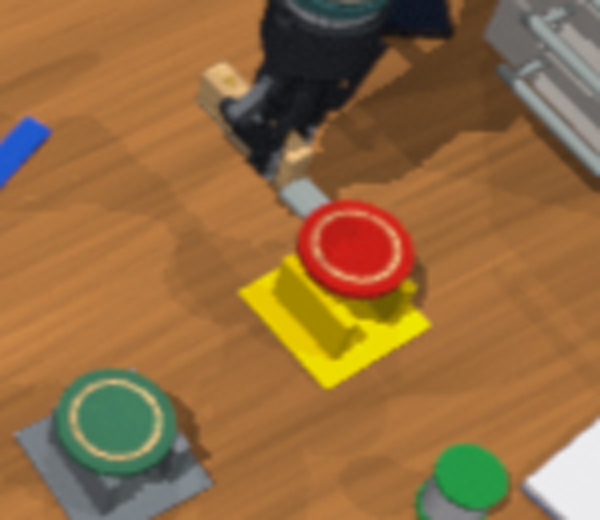

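View pics/w3.png

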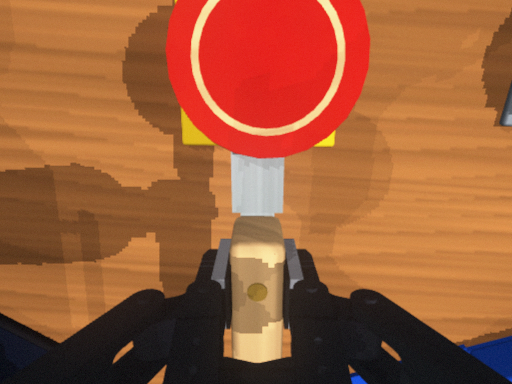

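The scene crop shows the coaster hovering over the yellow stand and the green one untouched. In the wrist view the stand base's near corners are at (182,145) and (335,146), which lets me check the stand's pose.

Run:
```python
from h import *
s=dict(np.load('pics/w3.npz'))
hsv=cv2.cvtColor(s['pixels'],cv2.COLOR_RGB2HSV); m=cv2.inRange(hsv,(24,150,60),(34,255,255)); ys,xs=np.where(m>0); print(xs.min(),xs.max(),ys.max())
for u in ([182,145.5],[335,146.5]):
  p=ray(s,u,.006)[0,:2]-C; print(u,ux@p,uy@p)
b=dict(np.load('pics/sc3.npz'))
for u in ([240,293],[330,388],[431,323]):
  p=ray(b,[270+u[0]/4,110+u[1]/4],.006)[0,:2]-C; print('scene',ux@p,uy@p)
```

```text
175 334 145
[182, 145.5] -0.04791528468971633 0.051218659336754076
[335, 146.5] -0.0485748856479145 -0.049262386928500365
scene -0.04329421945860519 -0.05071725997945423
scene 0.053964519858662074 -0.04927905302520259
scene 0.05346092495761106 0.04843216942485206
```

The three views agree to within about 2–4 mm, so I shift +2 mm along x, then lower and draw out.

Run:
```python
from h import *
t=tgt(.002,.0005)
env.line_to(np.array([*t,.060]),speed=.03)
f0=read_state()['ft_force']
hit=env.line_to(np.array([*t,.043]),speed=.02,until_force=8); st=read_state(); print(hit,st['tool_pos'],f0,st['ft_force'])
if not hit:
    s=snap('wrist','w4'); c,r=coaster(s,.058); print(c,[ux@(c-C),uy@(c-C)])
    env.line_to(np.array([*tgt(-.025,.0005),.043]),speed=.03); env.sleep(.2)
    s=snap('wrist','w5'); c,r=coaster(s,.058); print(c,[ux@(c-C),uy@(c-C)],r,read_state()['ft_force'],read_state()['time_s'])
```

```text
False [0.50113491 0.30703692 0.04312291] [ 0.03851427  0.12718309 -2.33740541] [ 0.39968122  0.41799059 -1.1077254 ]
[0.589347   0.30853102] [np.float64(0.00225276016020648), np.float64(-0.0014296111961579923)]
[0.58329886 0.30802873] [np.float64(-0.0038156831844407555), np.float64(-0.0015087776474639746)] 0.03167551759475945 [ 0.26062633 -0.44314334 -1.86874494] 21.3833
```

View pics/w5.png

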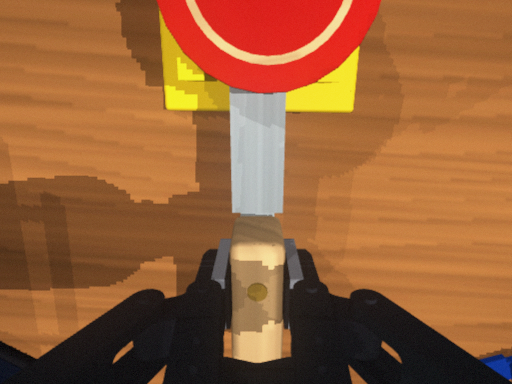

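The blade is sliding out (visible from row 95 to 213) and the coaster stays on the rails. I continue the withdrawal, check the coaster edge, and lay the spatula down.

Run:
```python
from h import *
s=dict(np.load('pics/w5.npz')); p=ray(s,[265,93],.055)[0,:2]-C; print('edge',ux@p,uy@p)
env.line_to(np.array([*tgt(-.122,.0005),.043]),speed=.05)
p=tgt(-.122,.0005); q=np.round(p,3); print(q)
env.line_to(np.array([*p,.016]),speed=.04)
hit=env.line_to(np.array([*p,.0078]),speed=.015,until_force=6); print(hit,read_state()['tool_pos'],read_state()['ft_force'])
move_gripper(.045); env.sleep(.3)
env.line_to(np.array([*p,.12]),speed=.08)
env.line_to(np.array([p[0]-.05,p[1]-.1,.25]),speed=.15)
env.sleep(.2); a=snap('top','top2'); b=snap('scene','sc6'); print(read_state()['time_s'])
c,r=coaster(a,.058,384); 
x=cv2.resize(b['pixels'][80:240,220:420],None,fx=3,fy=3); cv2.imwrite('pics/c6.png',x[...,::-1])
r=mask(a,(110,120,180,200),(0,150,80),(8,255,255)); k,_=cv2.findContours(r,0,2); cc,rad=cv2.minEnclosingCircle(max(k,key=cv2.contourArea)); w=ray(a,[cc,[cc[0]+rad,cc[1]]],.058); d=w[0,:2]-C; print('coaster',w[0],np.linalg.norm(w[1]-w[0]),ux@d,uy@d)
```

```text
edge -0.03768608155001847 -0.00046309115578253715
[0.377 0.298]
True [0.37713862 0.29826461 0.00790396] [-0.94330012 -0.26500631  3.61542678]
28.6667
coaster [0.58736581 0.30861577 0.058     ] 0.040408379508565975 0.00028231573626475587 -0.0012068603297982858
```

View pics/c6.png

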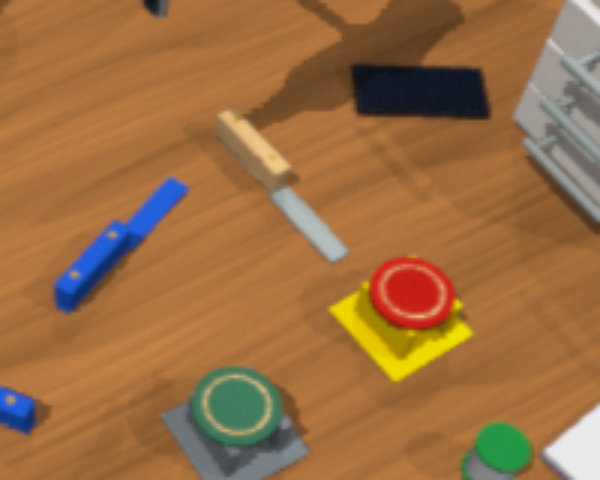

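The red coaster lies flat and centred on the yellow rails at crop (412,292), within about 2 mm. The spatula lies flat and clear of the stand, and the green coaster is untouched. Handing in.

```bash
python3 -c "
from h import *
print(order.finish_job())"
```

```text
the job is handed in; nothing more can be done
None
```

I handed the job in at about 29 s on the robot's clock; the hand-in gave no verdict. In the last pictures the red coaster lies flat on the yellow rails within about 2 mm of centre, the spatula lies on the table clear of the stand, and the green coaster appears undisturbed.

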